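Load two filters in the photometer slide and hold it in the measuring notch

ROBOT

A 7-joint arm with a two-finger parallel gripper is mounted at the origin on a cart in front of the work surface, level with it; the furniture and walls round the work are solid. World frame = base frame: x ahead of the robot, y to its left, z up, the work surface at z = 0. Lengths are in m, angles in rad, forces in N, time in s.
With the tool pointing down it reaches from about 0.4 to 0.85 m from the base axis. Payload 4.5 kg.
Tool frame: the origin (TCP) lies at the very end of the fingers, on their centre line; the grasp point (between the pads) lies 19 mm behind it (r.grip_point_offset is the distance from the TCP to the grasp point, in m); z points along the fingers, y is the line along which they close (so a half turn about z gives the same grasp; the last joint's range is limited). The gripper opens to 88 mm and grips with 3 to 60 N. Pads are 18 mm wide; open, the fingers measure 123 mm over their backs; the gripper's body (75 mm by 187 mm) begins 45 mm behind the grasp point.
Start: joints at [0.034, 0.689, -0.195, 1.565, 0.157, 0.902, -0.215], TCP at [0.625, 0, 0.211] pointing down, gripper open.
Joint ranges: [-3.01, 3.01], [-0.46, 2.08], [-1.47, 1.51], [0.13, 2.56], [-1, 4.14], [0.04, 2.09], [-2.66, 2.66]. Speed limits (rad/s): [2.57, 2.57, 3.14, 3.14, 3.14, 3.14, 3.14].

INTERFACE

Orientations are given as a unit quaternion [x, y, z, w].
In Python, from plant import r gives the robot as it stands.
- The arm moves only by the tool carry_out, never from a script. Its argument "rows" is a list of rows, each a list of 3 entries, a list of its own where there are three numbers: the shift along the tool's x, y, z in cm, then the turn, a rotation vector about the tool's x, y, z in degrees, then the closure, from 0 (fully open) to 1 (shut). A call has 1 to 12 rows; each row is the pose to reach, as a shift and turn from the pose commanded when the call began, along the tool's axes at that moment; what a row does not reach only later rows make up. A row lasts 1/10 s, in which the tool goes at most 50 mm and 8.59 degrees, less where a joint would pass 70% of its speed; a pose out of reach is approached as far as the arm can. A call with a gripper value outside its range is refused whole. The fingers move at their own pace and stop on an object; "newtons" is the grip in N (left out, the last holds). Time passes only in rows, so rows that repeat a pose let the fingers close. It gives the time, the measured TCP pose, the force, the opening and the grip force at its end, in the units of the state.
- r.get_state(): the state, without advancing time (a new reading comes with each control period).
- r.snapshot(name): name is "scene" or "side" or "wrist"; returns a dict with "image" (384x512x3 uint8, red, green, blue), "fx", "fy", "cx", "cy" (pixels), "pose" (4x4, takes a point from camera to world coordinates). Camera axes: x right, y up, looking along -z (the intrinsics and any distortion apply to the point x, -y, -z); pixel columns grow to the right and rows downward; lengths in m; the calibration is good to about 2 mm. A picture is of the moment at which its call begins. There is no depth.
- r.finish_job(): hands the job in; it is judged then, once.
The state is a dict: "clock": time; "q": joint angles; "qd": joint speeds; "joint_torque": joint torques, N m; "tool_pos": TCP position; "eef_rot": TCP orientation; "contact_force": force on the tool from outside, world axes, zero at the start; "moment": the same for the moment, N m; "opening": opening from 0.0 (shut) to 1.0 (fully open); "finger_force": force on a finger pad.
Only numpy, scipy, OpenCV 4.12 (cv2) and the standard library are available. Lean on these libraries where they do the work, as an engineer would, in place of code of your own. Each camera call takes 0.05 s, during which the arm holds its last target. There are 200 camera calls.

TASK

Lay the two square framed filters in the corner-walled pocket of the photometer's slide, one flat and squarely on top of the other, and let go of them. Then take the slide by its upright grip and slide it towards the lamp, over the first click (its empty square reference window under the lamp), until the ball clicks into the second notch and the filters are under the lamp. Finish while holding: keep gripping the grip with the slide at rest in that notch, as one does while the reading is taken; leave the other things on the bench where they are.

Things in the scene. Friction and masses are not known exactly. Their poses are not given: they have to be found in the camera images.
- photometer: bench photometer, fixed to the worktop: base plate 96 x 250 x 10 mm, long side along its own y, a rail along its middle, a lamp bridge at its -y end. Origin: centre of the base's underside, on the worktop; x across the rail, z up. A plunger on its -x side, at y = -40 mm, 60 mm out from the rail's middle and 30 mm high, presses a 12 mm ball sideways on the slide's notched edge.
- lamp_axis (a point): on the lamp's axis at the bridge's underside, 46 mm above the worktop, photometer y = -85 mm; the bridge is 60 mm long in y and 92 mm wide, the finned lamp head on it 48 mm across, its top 109 mm above the worktop
- slide (a joint): travel of the slide along the rail to the lamp (photometer's -y), m: 0 fully out, 0.130 end stop; starts at 0 to 0.025. Ball notches: first at 0.060 (empty 27 mm square reference window under the lamp), second at 0.115 (pocket under the lamp). Drag 1 to 3 N; the ball starts to drop 4.5 mm before a notch, pulls a loose slide home to 1 mm from 2.5 mm off, and 5 to 12 N are needed to leave it.
- pocket (a point): centre of the pocket's floor on the slide, 26 mm above the worktop, axes as the photometer's; at joint value q it is at photometer x = 0, y = 30 mm - q. The pocket is 53.5 mm square, square to the photometer, with four L-shaped corner walls 10 mm high; the middle 30 mm of each side is open for the fingers.
- grip_mid (a point): middle of the slide's upright grip, axes as the photometer's: a black block 12 mm in x, 24 mm in y, standing on the slide's tongue 100 mm from the pocket centre on the +y side (photometer x = 0, y = 130 mm - q). It stands from 26 to 60 mm above the worktop; this point is at 48 mm.
- filter_a: square glass filter in a black metal frame, 50 x 50 x 7 mm, 40 g, lying flat; origin at the centre of its underside, x and y along its edges, z up
- filter_b: a second filter, the same as filter_a
- dish_small: small round glass dish, 60 mm across, 12 mm high; a bystander, origin at the centre of its underside
- jar_blue: small lidded jar, 32 mm across, 28 mm high; a bystander, origin at the centre of its underside
- beaker: small beaker, 44 mm across, 42 mm high; a bystander, origin at the centre of its underside
- white_bottle: small white screw-cap bottle, 30 mm across, 52 mm high; a bystander, origin at the centre of its underside
- tape_ring: roll of tape lying flat, 48 mm across, 14 mm high; a bystander, origin at the centre of its underside

How it is judged:
By the outcome, as a careful person would: the job done as asked, in the order asked, and still so for the second after the job is handed in, while the arm keeps its last pose, push and grip.
It also fails if it takes over 72 s, if anything falls off the work surface, if the arm or the gripper's body presses on something with over 40 N, if the wrist force passes 120 N, or if a joint passes its speed limit or range.

## Working session

There is one attempt and no reset: what is moved stays moved. The work goes in short steps, Python scripts to look and compute and a tool call to move; the robot and the scene stay as the last step left them, time stands still between calls to the robot, and variables do not carry over. Pictures are saved under pics/ and viewed, at most 10 in all, crops included, and the job is handed in when it is done.

Besides the shell and the picture viewer there is one more tool, called as name(argument=value, ...), one argument or row to a line, values as JSON. carry_out: Moves the arm, as the interface text tells. Its arguments: {"type":"object","properties":{"rows":{"type":"array"},"newtons":{"type":"number"}},"required":["rows"]}

```bash
mkdir -p pics
cat > h.py <<'E'
import numpy as np, cv2
from plant import r
from scipy.spatial.transform import Rotation as R
def snap(n,f):
    s=r.snapshot(n); im=s["image"]; cv2.imwrite("pics/%s.png"%f,cv2.cvtColor(im,cv2.COLOR_RGB2BGR))
    np.savez("pics/%s.npz"%f,im=im,K=[s["fx"],s["fy"],s["cx"],s["cy"]],T=s["pose"]); return s
def load(f):
    d=np.load("pics/%s.npz"%f); return d["im"],d["K"],d["T"]
def world(f,u,v,z):
    _,K,T=load(f); d=T[:3,:3]@np.array([(u-K[2])/K[0],-(v-K[3])/K[1],-1]); p=T[:3,3]; return p+d*(z-p[2])/d[2]
def pix(f,P):
    _,K,T=load(f); c=T[:3,:3].T@(np.asarray(P)-T[:3,3]); return K[2]+K[0]*c[0]/-c[2], K[3]+K[1]*c[1]/c[2]
def crop(f,u0,v0,u1,v1,k,o):
    im=cv2.imread("pics/%s.png"%f)[v0:v1,u0:u1]; cv2.imwrite("pics/%s.png"%o,cv2.resize(im,None,fx=k,fy=k,interpolation=cv2.INTER_CUBIC))
E
python3 - <<'E'
from h import *
a=[]
for n in("scene","side","wrist"):
    s=snap(n,n); print(n,s["fx"],s["fy"],s["cx"],s["cy"],[k for k in s],s["pose"].round(3).tolist())
a=[cv2.imread("pics/%s.png"%n) for n in("scene","side")]
cv2.imwrite("pics/scene_v.png",cv2.resize(a[0],(800,600),interpolation=cv2.INTER_CUBIC))
print(r.get_state())
E
```

```text
scene 398.8367553374305 398.8367553374305 248.85685755881957 197.68555504536172 ['image', 'fx', 'fy', 'cx', 'cy', 'pose'] [[-0.711, 0.42, -0.564, -0.085], [-0.703, -0.397, 0.591, 0.701], [0.024, 0.816, 0.577, 0.678], [0.0, 0.0, 0.0, 1.0]]
side 462.4611543617259 462.4611543617259 260.8379712012113 192.3198627000151 ['image', 'fx', 'fy', 'cx', 'cy', 'pose'] [[0.998, -0.049, 0.027, 0.584], [0.051, 0.581, -0.812, -1.035], [0.024, 0.813, 0.582, 0.841], [0.0, 0.0, 0.0, 1.0]]
wrist 336.85202020152235 336.85202020152235 258.94926965274976 192.8842265616947 ['image', 'fx', 'fy', 'cx', 'cy', 'pose'] [[1.0, 0.0, 0.002, 0.624], [-0.001, 0.946, 0.325, 0.085], [-0.002, -0.325, 0.946, 0.384], [0.0, 0.0, 0.0, 1.0]]
{'clock': 0.15, 'q': array([ 0.03380545,  0.6897679 , -0.19453532,  1.56607307,  0.15732141,
        0.9025143 , -0.21508916]), 'qd': array([ 9.88692849e-04, -2.27632765e-03, -3.03744927e-05, -3.52681924e-03,
       -3.41677758e-04,  2.14249413e-03,  9.07156125e-04]), 'joint_torque': array([-1.46674727e-03, -5.27863634e+01, -1.26819178e+00, -1.53587687e+01,
       -5.24473807e-02,  3.92338901e-03,  1.12435155e-04]), 'tool_pos': array([ 6.24492868e-01, -4.39532590e-05,  2.10217670e-01]), 'eef_rot': array([ 7.07076137e-01,  7.07137092e-01, -5.23829126e-04, -4.41792519e-04]), 'contact_force': array([ 0.51632618, -0.39149681,  0.54254471]), 'moment': array([0.01624134, 0.02549797, 0.02881675]), 'finger_force': 0.0, 'opening': 1.0027866906995115}
```

View pics/scene_v.png

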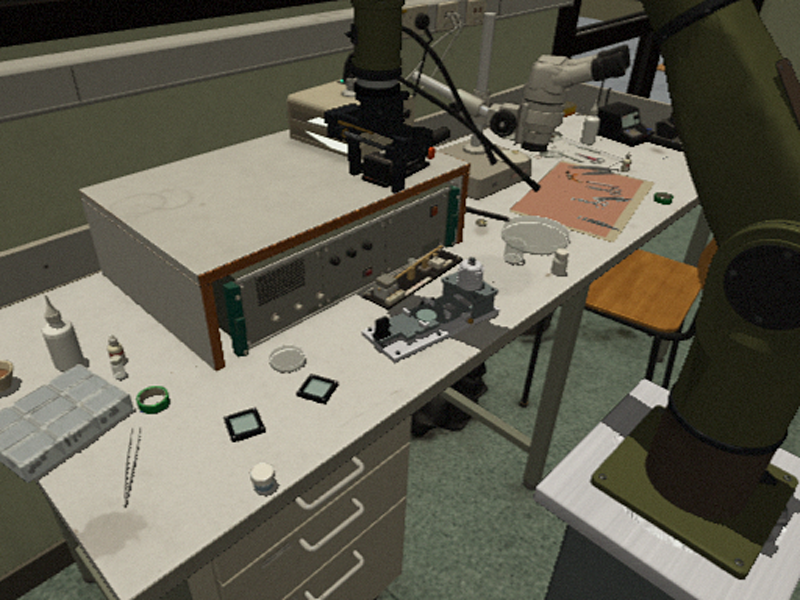

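View pics/wrist.png

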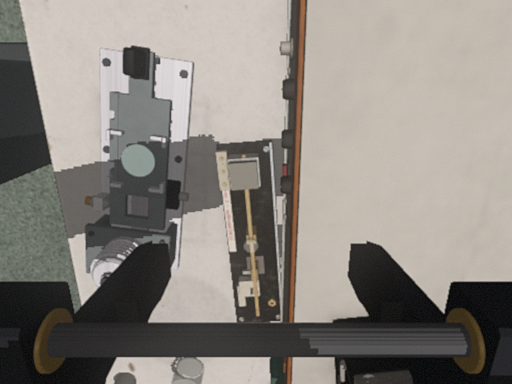

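The scene view shows the filters at about (245,424) and (318,388) of 800, with the photometer at (430,310). The wrist view shows the photometer at the left, grip at (137,62) and pocket around (138,160). Next I'll enlarge the crops.

Run:
```python
from h import *
w=cv2.imread("pics/wrist.png")[30:290,70:220]; s=cv2.imread("pics/scene.png")[220:320,135:235]; d=cv2.imread("pics/side.png")
c=np.zeros((600,800,3),np.uint8)
c[:600,:346]=cv2.resize(w,(346,600),interpolation=cv2.INTER_CUBIC)  # k=2.308
c[:400,350:750]=cv2.resize(s,(400,400),interpolation=cv2.INTER_CUBIC) # k=4
c[410:600,350:603]=cv2.resize(d,(253,190))
cv2.imwrite("pics/c1.png",c)
```

```text
(no output)
```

View pics/c1.png

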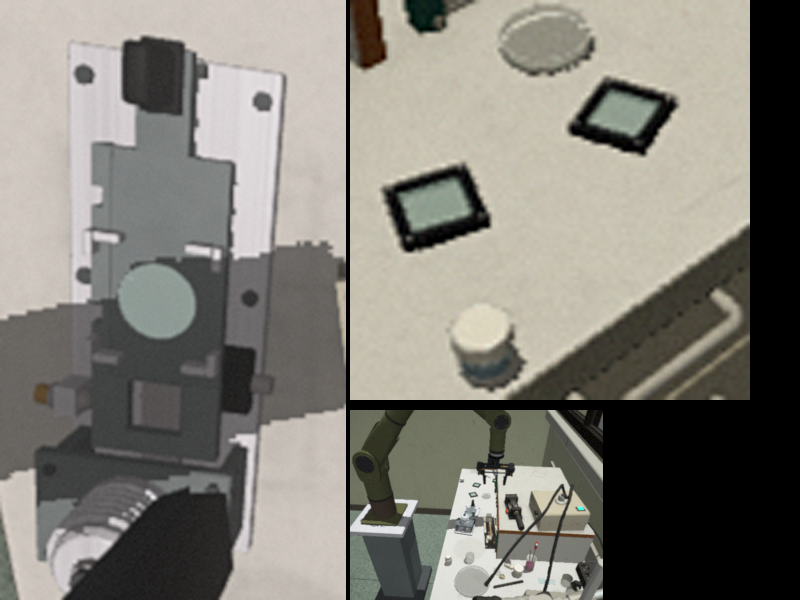

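Run:
```python
from h import *
W=lambda x,y,z:world("wrist",70+x/2.308,30+y/2.308,z)
S=lambda x,y,z:world("scene",135+(x-350)/4,220+y/4,z)
a,b,c=W(68,41,.01),W(285,73,.01),W(250,550,.01)
print(a,b,c,np.linalg.norm(a-b),np.degrees(np.arctan2(*(b-a)[1::-1])),np.degrees(np.arctan2(-(b-c)[0],(b-c)[1])))
print("grip top", [W(x,y,.06).round(4) for x,y in((124,38),(186,42),(182,112),(122,105))])
print("pocket walltops",[W(x,y,.036).round(4) for x,y in((84,230),(222,250),(217,372),(95,352))])
for q in([(385,187),(464,165),(490,218),(409,250)],[(610,78),(677,100),(643,153),(570,128)]):
    P=np.array([S(x,y,.005) for x,y in q]);print(P.round(4),P.mean(0),[np.linalg.norm(P[i]-P[i-1]).round(4) for i in range(4)],cv2.minAreaRect((P[:,:2]*1000).astype(np.float32)))
for nm,(x,y),z in(("dish",(546,40),.012),("jar",(483,325),.028)):print(nm,S(x,y,z))
```

```text
[0.45972147 0.11326215 0.01      ] [0.55518542 0.09993879 0.01      ] [ 0.52020414 -0.14532555  0.01      ] 0.09638919757924744 -7.945124660973755 -8.117171680878878
grip top [array([0.5033, 0.1105, 0.06  ]), array([0.527, 0.109, 0.06 ]), array([0.5227, 0.0835, 0.06  ]), array([0.4994, 0.0862, 0.06  ])]
pocket walltops [array([0.4663, 0.0338, 0.036 ]), array([0.5269, 0.0248, 0.036 ]), array([ 0.5194, -0.033 ,  0.036 ]), array([ 0.463 , -0.0231,  0.036 ])]
[[0.5446 0.3891 0.005 ]
 [0.5278 0.3457 0.005 ]
 [0.4824 0.3601 0.005 ]
 [0.4938 0.4068 0.005 ]] [0.51217513 0.37542743 0.005     ] [np.float64(0.0537), np.float64(0.0466), np.float64(0.0476), np.float64(0.0481)] ((511.34222412109375, 375.373046875), (47.871028900146484, 53.73540496826172), 70.79024505615234)
[[0.5282 0.2339 0.005 ]
 [0.4835 0.217  0.005 ]
 [0.4623 0.263  0.005 ]
 [0.5096 0.2808 0.005 ]] [0.49588548 0.24865589 0.005     ] [np.float64(0.0505), np.float64(0.0478), np.float64(0.0506), np.float64(0.0505)] ((495.2600402832031, 248.41319274902344), (51.42243576049805, 50.47718048095703), 20.651262283325195)
dish [0.57876148 0.24479912 0.012     ]
jar [0.40471627 0.41883351 0.028     ]
```

Run:
```python
from h import *
S=lambda x,y,z:world("scene",x/1.5625,y/1.5625,z).round(3)
b1,b2=S(222,368,0),S(464,243,0);print(b1,b2)
# height: find z where top edge pixel lies above the front plane
for (x,y) in((203,276),(468,165)):
    for z in(.08,.1,.12,.14,.16,.18):print(z,S(x,y,z))
for v in(10,100,250):print([world("wrist",300,v,z).round(3) for z in(.1,.13,.16)])
```

```text
[0.647 0.328 0.   ] [ 0.64  -0.294  0.   ]
0.08 [0.796 0.258 0.08 ]
0.1 [0.766 0.273 0.1  ]
0.12 [0.737 0.288 0.12 ]
0.14 [0.708 0.302 0.14 ]
0.16 [0.678 0.317 0.16 ]
0.18 [0.649 0.332 0.18 ]
0.08 [ 0.799 -0.494  0.08 ]
0.1 [ 0.769 -0.454  0.1  ]
0.12 [ 0.74  -0.414  0.12 ]
0.14 [ 0.71  -0.374  0.14 ]
0.16 [ 0.681 -0.334  0.16 ]
0.18 [ 0.651 -0.294  0.18 ]
[array([0.654, 0.132, 0.1  ]), array([0.651, 0.127, 0.13 ]), array([0.648, 0.122, 0.16 ])]
[array([0.657, 0.067, 0.1  ]), array([0.653, 0.069, 0.13 ]), array([0.65 , 0.071, 0.16 ])]
[array([ 0.662, -0.07 ,  0.1  ]), array([ 0.658, -0.054,  0.13 ]), array([ 0.654, -0.037,  0.16 ])]
```

carry_out(
  rows=[
    [[5,-5,0],[0,0,0],0.1],
    [[12,-11,0],[0,0,8],0.1],
    [[20,-11.2,4],[0,0,16],0.1],
    [[25,-11.2,9],[0,0,18.5],0.1],
    [[30,-11.2,9],[0,0,18.5],0.1],
    [[34,-11.2,9],[0,0,18.5],0.1],
    [[36.5,-11.2,9],[0,0,18.5],0.1],
    [[37.5,-11.2,9],[0,0,18.5],0.1],
    [[37.5,-11.2,9],[0,0,18.5],0.1],
    [[37.5,-11.2,9],[0,0,18.5],0.1],
    [[37.5,-11.2,9],[0,0,18.5],0.1],
  ],
)

```text
clock: 1.25
tool_pos: [0.5129, 0.3741, 0.1204]
eef_rot: [0.811, 0.584, -0.001, 0.001]
contact_force: [-0.1, -0.6, 0.1]
opening: 0.903
finger_force: 0.0
```

Run:
```python
from h import *
s=r.get_state();print(s["tool_pos"],s["eef_rot"],s["contact_force"],s["opening"])
snap("wrist","w2"); print(pix("w2",s["tool_pos"]),s["clock"])
crop("w2",0,0,512,384,1.56,"w2v")
```

```text
[0.51288399 0.37407903 0.12039814] [ 8.11478300e-01  5.84381885e-01 -6.51780987e-04  5.97042425e-04] [-0.08032075 -0.60133026  0.14287928] 0.9034364376805263
(np.float64(260.53455238121103), np.float64(233.645698136814)) 1.25
```

View pics/w2v.png

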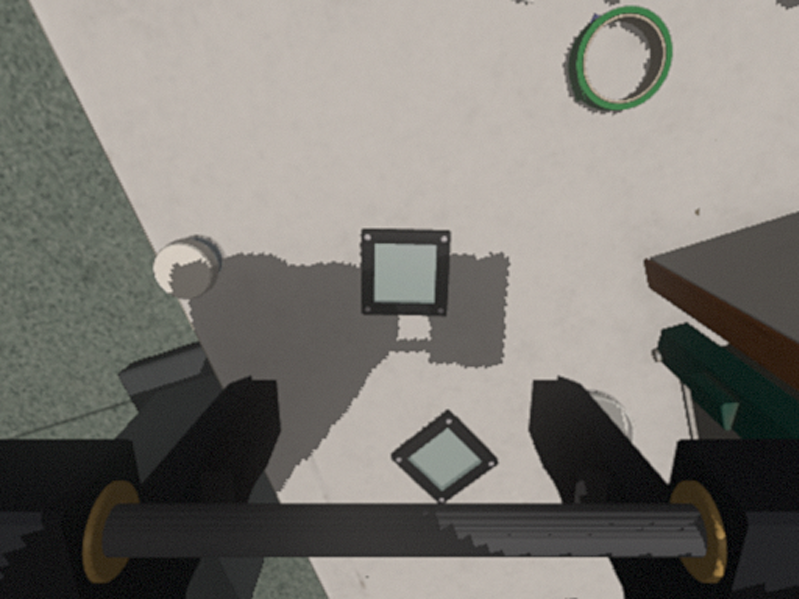

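Filter A is at (405,272) and square to the tool. B is at (445,457), and jar (188,268) is clear. I'll work out A's offset from this, and B's too.

```bash
cat >> h.py <<'E'
def square(f,q,z,k=1.56):
    P=np.array([world(f,u/k,v/k,z) for u,v in q])[:,:2]; c=P.mean(0)
    a=[np.degrees(np.arctan2(*(P[(i+1)%4]-P[i])[::-1])) for i in range(4)]
    a=np.array(a)+45; a=(a%90)-45
    return c.round(4),[float(round(np.linalg.norm(P[(i+1)%4]-P[i]),4)) for i in range(4)],(a-0).round(1)
def totool(c,z):
    s=r.get_state(); M=R.from_quat(s["eef_rot"]); d=np.array([c[0],c[1],z])-s["tool_pos"]
    return (M.inv().apply(d)*100).round(2), "yawY",np.degrees(np.arctan2(*M.as_matrix()[:2,1][::-1])).round(2)
E
python3 - <<'E'
from h import *
for q in([(361,230),(450,231),(447,315),(360,314)],[(448,410),(497,461),(441,501),(391,458)]):
    c=square("w2",q,.007);print(c,totool(c[0],.002))
E
```

```text
(array([0.5128, 0.376 ]), [0.0492, 0.0496, 0.0508, 0.0496], array([-19.2, -18.9, -19.2, -20.7])) (array([ 0.3 , -0.19, 11.87]), 'yawY', np.float64(-18.6))
(array([0.4978, 0.2505]), [0.0498, 0.0474, 0.0472, 0.0503], array([22.5, 23.1, 25.8, 26.1])) (array([-12.07,   2.39,  11.89]), 'yawY', np.float64(-18.6))
```

carry_out(
  rows=[
    [[0.3,-0.1,4],[0,0,0.5],0.1],
    [[0.3,-0.1,8],[0,0,0.5],0.1],
    [[0.3,-0.1,10.5],[0,0,0.5],0.1],
    [[0.3,-0.1,11.5],[0,0,0.5],0.1],
    [[0.3,-0.1,11.8],[0,0,0.5],0.1],
    [[0.3,-0.1,11.8],[0,0,0.5],0.1],
    [[0.3,-0.1,11.8],[0,0,0.5],0.35],
    [[0.3,-0.1,11.8],[0,0,0.5],0.4],
    [[0.3,-0.1,11.8],[0,0,0.5],0.6],
    [[0.3,-0.1,11.8],[0,0,0.5],0.6],
    [[0.3,-0.1,11.8],[0,0,0.5],0.6],
    [[0.3,-0.1,11.8],[0,0,0.5],0.6],
  ],
  newtons=15,
)

```text
clock: 2.5
tool_pos: [0.513, 0.3782, 0.0029]
eef_rot: [0.814, 0.581, 0.0, 0.0]
contact_force: [0.4, -0.8, -0.1]
opening: 0.408
finger_force: 0.0
```

Run:
```python
from h import *
snap("wrist","w3"); crop("w3",0,0,512,384,1.56,"w3v"); s=r.get_state();print(s["opening"],s["finger_force"],s["tool_pos"],pix("w3",s["tool_pos"]))
```

```text
0.3982864955301467 0.0 [0.51297763 0.37821276 0.00283781] (np.float64(260.4497364806693), np.float64(233.63092105751883))
```

View pics/w3v.png

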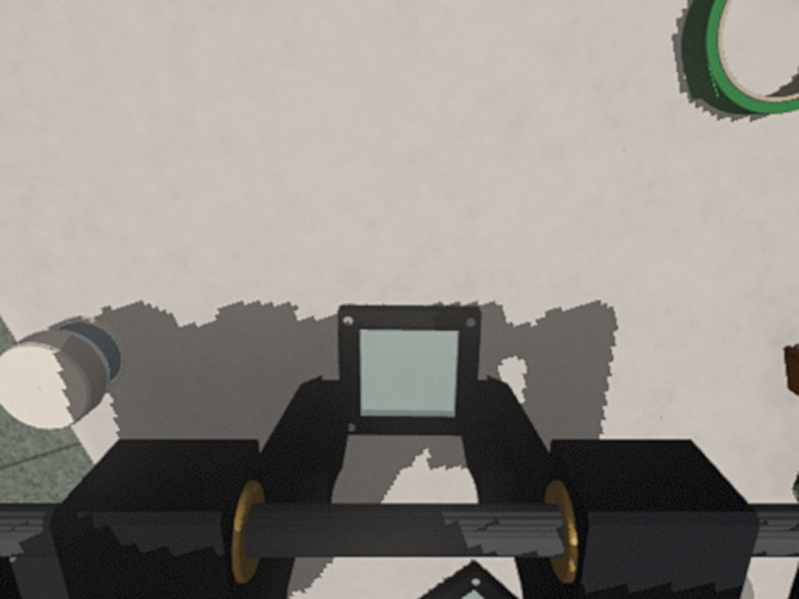

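The fingers are alongside the filter (340–480, 306–433), which is centred on the TCP (406,364). They hold no force yet, so I'll close further.

carry_out(
  rows=[
    [[0,0,0],[0,0,0],0.65],
    [[0,0,0],[0,0,0],0.7],
    [[0,0,0],[0,0,0],0.8],
    [[0,0,0],[0,0,0],0.8],
    [[0,0,0],[0,0,0],0.8],
  ],
  newtons=15,
)

```text
clock: 3.05
tool_pos: [0.513, 0.3782, 0.0028]
eef_rot: [0.814, 0.581, 0.0, 0.0]
contact_force: [0.1, 0.2, 1.0]
opening: 0.203
finger_force: 0.0
```

Run:
```python
from h import *
snap("wrist","w4"); snap("side","s4"); snap("scene","c4"); s=r.get_state();print(s["opening"],s["finger_force"],s["tool_pos"],s["joint_torque"])
c=np.zeros((600,800,3),np.uint8)
c[:384,:500]=cv2.imread("pics/w4.png")[:,:500]
for n,o in(("s4",(0,500)),("c4",(300,500))):
    u,v=pix(n,s["tool_pos"]+[0,0,.01]);u,v=int(u),int(v);im=cv2.imread("pics/%s.png"%n)[max(v-37,0):v+37,max(u-37,0):u+37];c[o[0]:o[0]+296,o[1]:o[1]+296]=cv2.resize(im,(296,296),interpolation=cv2.INTER_CUBIC)
cv2.imwrite("pics/c4v.png",c)
```

```text
0.2034909765292913 0.0 [0.51302376 0.37816567 0.00284047] [ 1.09936049e-03 -5.86173749e+01  1.13068387e+00 -9.65698689e+00
 -1.78833492e-02 -5.95810404e-02  3.12131999e-05]
```

View pics/c4v.png

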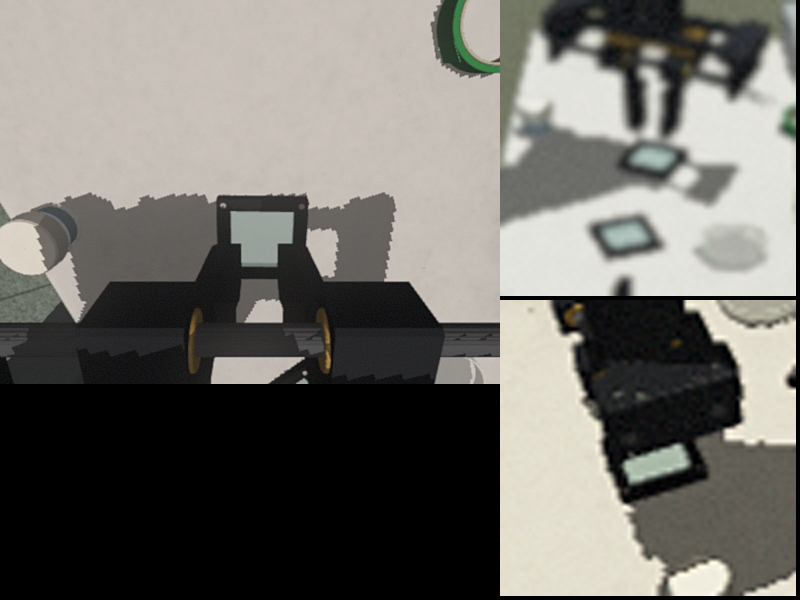

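The fingertips are visibly well above the filter: the gap between them implies the tips are about 3 cm higher than the reported TCP. I'll check that against the geometry before going lower.

Run:
```python
from h import *
P=[world("w4",u,v,.007) for u,v in((217,196),(308,197))];print(P,np.linalg.norm(P[0]-P[1]))
print(square("w3",[(340,306),(480,306),(474,433),(345,433)],.007))
_,K,T=load("w4");s=r.get_state();M=R.from_quat(s["eef_rot"])
print("cam in tool",M.inv().apply(T[:3,3]-s["tool_pos"]))
_,K0,T0=load("w2");print(T0[:3,3],T[:3,3])
# fingertip gap 240..278 at opening
print("depth",K[0]*s["opening"]*.088/38)
for zz in(.0,.01,.02,.03,.04):
    for x in(.009,):
        p=s["tool_pos"]+M.apply([x,s["opening"]*.044,-zz]);print(zz,pix("w4",p))
```

```text
[array([0.49888638, 0.40868763, 0.007     ]), array([0.54473758, 0.39226453, 0.007     ])] 0.04870370637840304
(array([0.5138, 0.3768]), [0.048, 0.0504, 0.0483, 0.0504], array([-19. , -18.9, -19. , -19.2]))
cam in tool [ 0.08430411 -0.00071661 -0.17403741]
[0.53898531 0.45455147 0.29429011] [0.53978332 0.45811128 0.17687881]
depth 0.15873890776913596
0.0 (np.float64(276.47032290353064), np.float64(219.12329168582042))
0.01 (np.float64(277.3827103441507), np.float64(226.5937696101799))
0.02 (np.float64(278.3965458180361), np.float64(234.8948873036068))
0.03 (np.float64(279.5297453173827), np.float64(244.17333795611796))
0.04 (np.float64(280.80470739413437), np.float64(254.61251721782924))
```

The table and filter measure consistently, but the real fingertips end about 30 mm short of the reported TCP. I'll reopen and go down gently, watching the force.

carry_out(
  rows=[
    [[0,0,0],[0,0,0],0.1],
    [[0,0,0],[0,0,0],0.1],
    [[0,0,0],[0,0,0],0.1],
    [[0,0,0],[0,0,0],0.1],
    [[0,0,0],[0,0,0],0.1],
    [[0,0,0],[0,0,0],0.1],
    [[0,0,0.6],[0,0,0],0.1],
    [[0,0,1.2],[0,0,0],0.1],
    [[0,0,1.7],[0,0,0],0.1],
    [[0,0,2.1],[0,0,0],0.1],
    [[0,0,2.3],[0,0,0],0.1],
    [[0,0,2.3],[0,0,0],0.1],
  ],
)

```text
clock: 4.4
tool_pos: [0.5128, 0.378, -0.0206]
eef_rot: [0.814, 0.581, -0.0, 0.0]
contact_force: [-0.1, 0.2, -0.2]
opening: 0.903
finger_force: 0.0
```

carry_out(
  rows=[
    [[0,0,0.2],[0,0,0],0.1],
    [[0,0,0.4],[0,0,0],0.1],
    [[0,0,0.4],[0,0,0],0.1],
  ],
)

```text
clock: 4.7
tool_pos: [0.5129, 0.3781, -0.0243]
eef_rot: [0.814, 0.581, -0.0, 0.0]
contact_force: [0.4, 0.1, -0.9]
opening: 0.901
finger_force: 0.0
```

Run:
```python
from h import *
s=snap("wrist","w5"); st=r.get_state(); print(st["tool_pos"],st["contact_force"])
snap("side","s5")
c=np.zeros((384,800,3),np.uint8); c[:,:512]=cv2.imread("pics/w5.png")
u,v=pix("s5",[.513,.378,.01]);u,v=int(u),int(v);c[:288,512:]=cv2.resize(cv2.imread("pics/s5.png")[v-24:v+24,u-24:u+24],(288,288),interpolation=cv2.INTER_CUBIC)
cv2.imwrite("pics/c5v.png",c)
```

```text
[ 0.51301105  0.3781466  -0.02421123] [-0.93268919 -0.33954529  0.48092516]
```

View pics/c5v.png

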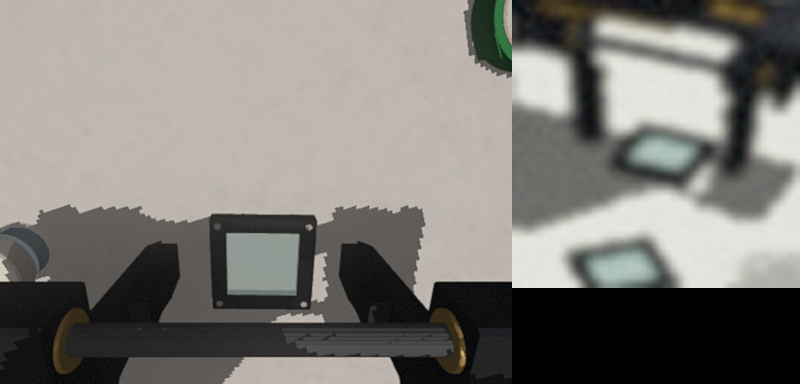

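The fingers now straddle the filter (centre (263,261), tips at columns 179 and 340). I'll go a little lower until the force shows contact.

carry_out(
  rows=[
    [[0,0,0.15],[0,0,0],0.1],
    [[0,0,0.3],[0,0,0],0.1],
    [[0,0,0.3],[0,0,0],0.1],
  ],
)

```text
clock: 5.1
tool_pos: [0.5131, 0.3782, -0.0272]
eef_rot: [0.814, 0.581, 0.0, 0.0]
contact_force: [-0.3, -0.5, -0.4]
opening: 0.896
finger_force: 0.0
```

carry_out(
  rows=[
    [[0,0,0.1],[0,0,0],0.1],
    [[0,0,0.2],[0,0,0],0.1],
    [[0,0,0.2],[0,0,0],0.1],
  ],
)

```text
clock: 5.4
tool_pos: [0.5131, 0.3782, -0.0274]
eef_rot: [0.814, 0.581, 0.0, 0.0]
contact_force: [-2.9, -3.0, 14.1]
opening: 0.903
finger_force: 6.7
```

Contact comes at reported z = -27.5 mm, so that is the table: tip z = reported z + 27.5 mm. I'll back off 2 mm and grip.

carry_out(
  rows=[
    [[0,0,-0.4],[0,0,0],0.1],
    [[0,0,-0.4],[0,0,0],0.1],
    [[0,0,-0.4],[0,0,0],0.35],
    [[0,0,-0.4],[0,0,0],0.45],
    [[0,0,-0.4],[0,0,0],0.6],
    [[0,0,-0.4],[0,0,0],0.6],
    [[0,0,-0.4],[0,0,0],0.6],
    [[0,0,-0.4],[0,0,0],0.6],
  ],
  newtons=15,
)

```text
clock: 6.2
tool_pos: [0.5129, 0.3781, -0.0253]
eef_rot: [0.814, 0.581, -0.0, 0.0]
contact_force: [-0.1, -0.8, -0.7]
opening: 0.565
finger_force: 15.0
```

The filter is gripped: the opening is 0.565, which is about 50 mm. I'll lift it and carry it so that the camera looks down on the pocket.

carry_out(
  rows=[
    [[0,0,-3],[0,0,0],0.6],
    [[0,0,-8],[0,0,0],0.6],
    [[-3,1,-13],[0,0,-3],0.6],
    [[-8,2,-14.5],[0,0,-6],0.6],
    [[-13,3.5,-14.5],[0,0,-9],0.6],
    [[-18,5,-14.5],[0,0,-11],0.6],
    [[-23,6.5,-14.5],[0,0,-11],0.6],
    [[-28,8,-14.5],[0,0,-11],0.6],
    [[-33,9.5,-14.5],[0,0,-11],0.6],
    [[-37,11,-14.5],[0,0,-11],0.6],
    [[-41,12,-14.5],[0,0,-11],0.6],
    [[-43.7,12,-14.5],[0,0,-11],0.6],
  ],
)

```text
clock: 7.4
tool_pos: [0.4842, -0.079, 0.1199]
eef_rot: [0.756, 0.654, -0.0, 0.001]
contact_force: [0.6, -0.2, -0.3]
opening: 0.569
finger_force: 15.0
```

carry_out(
  rows=[
    [[0,0,0],[0,0,0],0.6],
    [[0,0,0],[0,0,0],0.6],
    [[0,0,0],[0,0,0],0.6],
    [[0,0,0],[0,0,0],0.6],
  ],
)

```text
clock: 7.8
tool_pos: [0.4847, -0.0723, 0.1199]
eef_rot: [0.754, 0.657, 0.001, -0.0]
contact_force: [-0.2, -0.4, 0.0]
opening: 0.566
finger_force: 15.0
```

Run:
```python
from h import *
snap("wrist","w6"); crop("w6",100,40,420,280,2.5,"w6v"); st=r.get_state(); print(st["tool_pos"],st["eef_rot"],st["contact_force"],st["finger_force"],st["opening"])
```

```text
[ 0.48468602 -0.07244454  0.11987982] [ 7.53796849e-01  6.57107392e-01  4.21971309e-04 -8.93010104e-05] [ 0.05380937 -0.5825235  -0.75207913] 14.999946802854538 0.5642996571159927
```

View pics/w6v.png

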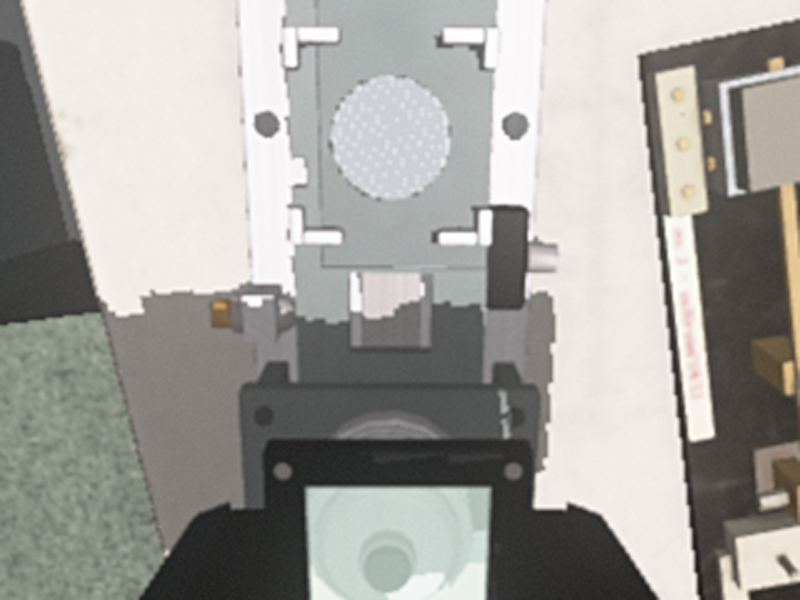

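Run:
```python
from h import *
W=lambda x,y,z:world("w6",100+x/2.5,40+y/2.5,z)
P=np.array([W(x,y,.036) for x,y in((284,28),(497,28),(491,244),(290,244))])
print(P.round(4),P.mean(0),[np.linalg.norm(P[i]-P[i-1]).round(4) for i in range(4)],[np.degrees(np.arctan2(*(b-a)[1::-1])).round(2) for a,b in((P[0],P[1]),(P[3],P[2]),(P[1],P[2]),(P[0],P[3]))])
e=[W(x,440,.1522) for x in(267,531)];s=r.get_state();M=R.from_quat(s["eef_rot"])
print("filter edge in tool",[M.inv().apply(p-s["tool_pos"]).round(4) for p in e],np.linalg.norm(e[0]-e[1]))
sc=[W(x,470,.1522) for x in(282,513)];print([M.inv().apply(p-s["tool_pos"]).round(4) for p in sc])
h=[W(x,125,.01) for x in(267,515)];print("base holes",h, np.degrees(np.arctan2(*(h[1]-h[0])[1::-1])))
print(totool(P.mean(0),.026))
```

```text
[[ 0.466   0.0333  0.036 ]
 [ 0.5257  0.025   0.036 ]
 [ 0.5178 -0.0356  0.036 ]
 [ 0.4568 -0.0272  0.036 ]] [ 0.49157087 -0.00112033  0.036     ] [np.float64(0.0612), np.float64(0.0603), np.float64(0.0612), np.float64(0.0616)] [np.float64(-7.88), np.float64(-7.88), np.float64(-97.41), np.float64(-98.65)]
filter edge in tool [array([ 0.0249, -0.0247, -0.0323]), array([ 0.0248,  0.0235, -0.0323])] 0.0481245024835592
[array([ 0.0189, -0.0222, -0.0323]), array([ 0.0188,  0.0204, -0.0323])]
base holes [array([0.45237219, 0.00779621, 0.01      ]), array([ 0.53165998, -0.00317827,  0.01      ])] -7.88042310840237
(array([ 7.15, -0.29,  9.39]), 'yawY', np.float64(-7.84))
```

The pocket is clear. Its walls run from (284,28) to (491,244) and its yaw is -7.9°, which matches the tool. I'll hover just above it and check.

carry_out(
  rows=[
    [[4,-0.2,0],[0,0,0],0.6],
    [[7,-0.23,0],[0,0,0],0.6],
    [[7.25,-0.23,3],[0,0,0],0.6],
    [[7.25,-0.23,6],[0,0,0],0.6],
    [[7.25,-0.23,9],[0,0,0],0.6],
    [[7.25,-0.23,9.9],[0,0,0],0.6],
    [[7.25,-0.23,9.9],[0,0,0],0.6],
    [[7.25,-0.23,9.9],[0,0,0],0.6],
    [[7.25,-0.23,9.9],[0,0,0],0.6],
  ],
)

```text
clock: 8.75
tool_pos: [0.493, -0.0018, 0.0221]
eef_rot: [0.755, 0.656, 0.001, 0.001]
contact_force: [1.8, -0.1, 0.2]
opening: 0.561
finger_force: 15.0
```

Run:
```python
from h import *
snap("wrist","w7"); st=r.get_state(); print(st["tool_pos"],st["contact_force"],st["finger_force"],st["opening"])
snap("side","s7"); snap("scene","c7")
c=np.zeros((600,800,3),np.uint8)
c[:600,:500]=cv2.resize(cv2.imread("pics/w7.png")[130:298,190:330],(500,600),interpolation=cv2.INTER_CUBIC) #3.571
for n,o in(("s7",0),("c7",300)):
    u,v=pix(n,[.4915,-.001,.04]);u,v=int(u),int(v);c[o:o+300,500:]=cv2.resize(cv2.imread("pics/%s.png"%n)[v-25:v+25,u-25:u+25],(300,300),interpolation=cv2.INTER_CUBIC);print(n,u,v)
cv2.imwrite("pics/c7v.png",c)
```

```text
[ 0.49295881 -0.00195648  0.02205813] [ 0.15926841  0.41274926 -0.27435956] 14.99987617135048 0.5639705206176804
s7 239 208
c7 273 197
```

View pics/c7v.png

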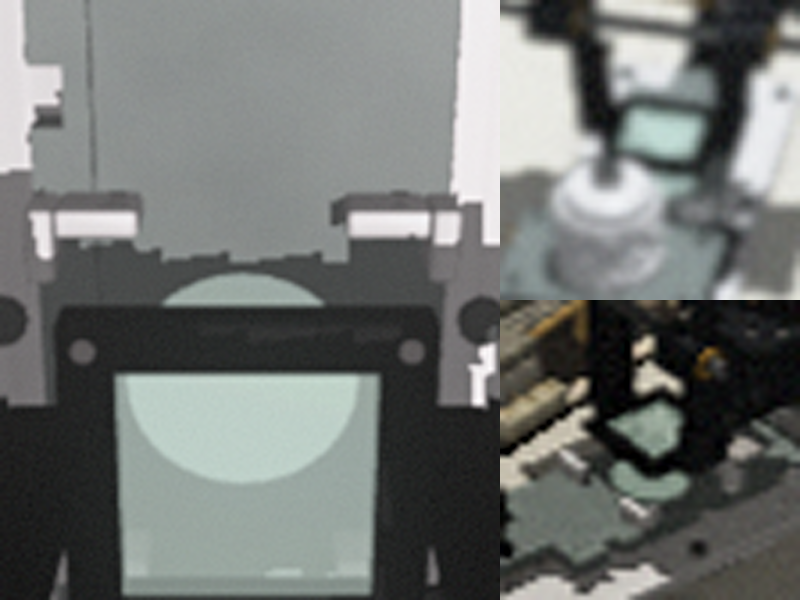

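The filter hovers about 2 cm above the floor, and the walls (30–460, rows 210–237) are centred sideways on it. The far frame edge I measured earlier was its lower edge, so I'll recompute the fore-aft offset from the screws at (82,350) and (411,350).

Run:
```python
from h import *
s=r.get_state();M=R.from_quat(s["eef_rot"]);print(s["tool_pos"],M.as_euler("xyz",degrees=True))
W=lambda x,y,z:M.inv().apply(world("w7",190+x/3.571,130+y/3.571,z)-s["tool_pos"])*1000
print("screws",W(82,350,.0544),W(411,350,.0544))
print("wall inner",W(55,237,.036),W(430,237,.036),"outer",W(30,210,.036),W(460,210,.036))
print("wall bottom inner via w6 centre",totool([.49157,-.00112],.026))
# image profile near walls for edges
im,_,_=load("w7");g=im.mean(2)
print(g[185:222,212].round().astype(int).tolist())
print(g[190,192:325].round().astype(int).tolist())
im,_,_=load("w6");g=im.mean(2)
print(g[45:60,232].round().astype(int).tolist(),g[124:142,232].round().astype(int).tolist(),g[124:142,285].round().astype(int).tolist())
```

```text
[ 0.49273955 -0.00202384  0.02179319] [ 1.79892556e+02 -2.77420853e-02  8.19826984e+01]
screws [ 18.8997904  -21.96003931 -32.63889923] [ 18.83619116  20.54316623 -32.55922584]
wall inner [ 27.86604567 -27.74622829 -14.24537389] [ 27.79725291  25.21986854 -14.14608247] outer [ 31.88326269 -31.03883728 -14.24960325] [ 31.80771516  29.23127763 -14.13661824]
wall bottom inner via w6 centre (array([ 0.07, -0.13, -0.42]), 'yawY', np.float64(-8.02))
[96, 97, 100, 113, 183, 229, 230, 227, 223, 222, 204, 141, 108, 115, 96, 75, 77, 76, 78, 75, 77, 76, 76, 78, 78, 76, 76, 75, 76, 75, 58, 43, 36, 39, 34, 39, 39]
[115, 116, 116, 118, 112, 116, 178, 217, 223, 225, 224, 205, 152, 170, 216, 226, 225, 228, 226, 228, 229, 228, 228, 230, 229, 230, 231, 230, 232, 232, 232, 233, 233, 233, 233, 207, 142, 108, 132, 139, 142, 139, 140, 139, 140, 141, 142, 138, 139, 141, 138, 141, 138, 140, 139, 140, 139, 136, 138, 138, 138, 140, 139, 136, 140, 139, 138, 137, 140, 139, 137, 139, 137, 138, 137, 138, 138, 139, 139, 139, 139, 137, 138, 140, 140, 139, 141, 142, 143, 145, 112, 75, 72, 78, 80, 134, 195, 225, 228, 228, 227, 229, 230, 230, 229, 230, 232, 233, 233, 231, 233, 233, 233, 232, 234, 234, 237, 232, 168, 142, 191, 213, 221, 220, 223, 224, 196, 145, 119, 121, 119, 116, 120]
[177, 177, 177, 180, 175, 181, 239, 252, 253, 253, 253, 206, 140, 163, 177] [169, 169, 169, 166, 170, 168, 128, 113, 191, 253, 254, 252, 250, 208, 155, 163, 166, 169] [175, 174, 175, 173, 176, 177, 164, 131, 145, 245, 255, 253, 252, 225, 172, 168, 171, 169]
```

carry_out(
  rows=[
    [[0.37,-0.03,0],[0,0,0],0.6],
    [[0.37,-0.03,0.4],[0,0,0],0.6],
    [[0.37,-0.03,0.9],[0,0,0],0.6],
    [[0.37,-0.03,1.2],[0,0,0],0.6],
    [[0.37,-0.03,1.4],[0,0,0],0.6],
    [[0.37,-0.03,1.4],[0,0,0],0.6],
  ],
)

```text
clock: 9.5
tool_pos: [0.492, 0.0017, 0.0064]
eef_rot: [0.755, 0.656, -0.0, -0.0]
contact_force: [-0.6, 0.2, -0.3]
opening: 0.56
finger_force: 15.0
```

The filter is now about 4 mm below the wall tops with no contact force, so it has entered the pocket. I'll continue down.

carry_out(
  rows=[
    [[0,0,0.2],[0,0,0],0.6],
    [[0,0,0.4],[0,0,0],0.6],
    [[0,0,0.5],[0,0,0],0.6],
    [[0,0,0.5],[0,0,0],0.6],
  ],
)

```text
clock: 9.9
tool_pos: [0.4922, 0.0017, 0.0017]
eef_rot: [0.755, 0.656, -0.0, -0.0]
contact_force: [0.3, 0.5, -0.4]
opening: 0.564
finger_force: 15.0
```

carry_out(
  rows=[
    [[0,0,0.08],[0,0,0],0.6],
    [[0,0,0.16],[0,0,0],0.6],
    [[0,0,0.16],[0,0,0],0.6],
  ],
)

```text
clock: 10.2
tool_pos: [0.4923, 0.0017, 0.0005]
eef_rot: [0.755, 0.656, 0.0, 0.0]
contact_force: [-0.2, 0.8, 2.6]
opening: 0.558
finger_force: 15.0
```

The floor is touched right at the predicted height. Release and lift.

carry_out(
  rows=[
    [[0,0,0.1],[0,0,0],0.4],
    [[0,0,0.1],[0,0,0],0.25],
    [[0,0,0.1],[0,0,0],0.15],
    [[0,0,0.1],[0,0,0],0.15],
    [[0,0,-2],[0,0,0],0.15],
    [[0,0,-6],[0,0,0],0.15],
    [[0,0,-10],[0,0,0],0.15],
    [[0,0,-12],[0,0,0],0.15],
    [[0,0,-12],[0,0,0],0.15],
  ],
)

```text
clock: 11.1
tool_pos: [0.4941, 0.0018, 0.1228]
eef_rot: [0.755, 0.656, 0.002, 0.002]
contact_force: [1.2, 0.1, -0.6]
opening: 0.851
finger_force: 0.0
```

Run:
```python
from h import *
snap("wrist","w8"); st=r.get_state(); print(st["clock"],st["tool_pos"],st["contact_force"],st["opening"])
P=np.array([.4916,-.0005,.033]); ex=np.array([np.cos(.1382),-np.sin(.1382),0]); ey=np.array([np.sin(.1382),np.cos(.1382),0])
print(pix("w8",P)); im,K,T=load("w8"); g=im.mean(2)
# profiles along photometer x / y at wall level around the pocket centre, sampled in mm
for nm,d,o in(("x",ex,ey),("y",ey,ex)):
  for off in(-.012,0.012):
    for z in(.033,):
        L=np.arange(-34,35); v=[]
        for l in L:
            u,w=pix("w8",P*[1,1,0]+[0,0,z]+o*off+d*l/1000); v.append(int(cv2.remap(g.astype(np.float32),np.float32([[u]]),np.float32([[w]]),1)[0,0]) if 0<=w<383 else -1)
        print(nm,off,v)
```

```text
11.15 [0.4930986  0.00168113 0.12130484] [ 0.29918149  1.08702401 -0.64002699] 0.8461285386214642
(np.float64(256.9219326686694), np.float64(188.99630679328396))
x -0.012 [119, 120, 123, 113, 86, 68, 70, 70, 60, 44, 41, 42, 42, 42, 40, 51, 108, 162, 170, 168, 167, 169, 177, 193, 206, 209, 210, 209, 208, 209, 209, 209, 209, 210, 210, 210, 210, 211, 210, 210, 210, 210, 210, 208, 199, 185, 176, 169, 171, 172, 148, 83, 44, 47, 46, 44, 47, 46, 59, 79, 77, 78, 77, 84, 107, 123, 125, 126, 125]
x 0.012 [87, 115, 124, 116, 91, 81, 80, 81, 69, 48, 46, 47, 47, 47, 47, 52, 120, 175, 175, 184, 204, 215, 216, 216, 215, 215, 216, 216, 216, 216, 217, 215, 216, 216, 216, 216, 217, 217, 217, 218, 218, 217, 218, 217, 217, 218, 219, 215, 198, 183, 156, 81, 47, 50, 49, 50, 52, 51, 59, 76, 82, 81, 81, 85, 105, 123, 125, 110, 81]
y -0.012 [74, 75, 75, 74, 75, 74, 75, 77, 77, 68, 43, 39, 42, 44, 43, 40, 42, 87, 143, 160, 168, 167, 177, 197, 209, 210, 209, 210, 210, 210, 210, 210, 211, 212, 211, 212, 211, 212, 212, 213, 213, 214, 214, 214, 213, 215, 216, 216, 210, 192, 178, 166, 112, 57, 57, 63, 64, 65, 64, 54, 57, 112, 150, 148, 148, 148, 147, 148, 148]
y 0.012 [75, 76, 76, 77, 76, 76, 88, 102, 107, 102, 79, 52, 54, 56, 55, 54, 51, 96, 152, 163, 171, 170, 176, 192, 207, 213, 213, 212, 212, 213, 212, 214, 215, 214, 215, 215, 215, 215, 215, 216, 216, 216, 217, 218, 218, 217, 219, 215, 198, 183, 177, 165, 104, 59, 62, 63, 69, 68, 68, 56, 76, 132, 149, 130, 135, 154, 153, 153, 154]
```

Filter A sits in the pocket: the dark frame spans about ±25 mm about the pocket centre in both directions. On to filter B, with a grasp yaw of about -68° to stay clear of the dish.

carry_out(
  rows=[
    [[4,-0.5,0],[0,0,8],0.1],
    [[9,-1,0],[0,0,16],0.1],
    [[14,-2,0],[0,0,24],0.1],
    [[18,-3,0],[0,0,32],0.1],
    [[22,-3.1,1],[0,0,40],0.1],
    [[24.6,-3.1,2],[0,0,48],0.1],
    [[24.6,-3.1,3],[0,0,56],0.1],
    [[24.6,-3.1,3],[0,0,60],0.1],
    [[24.6,-3.1,3],[0,0,60],0.1],
    [[24.6,-3.1,3],[0,0,60],0.1],
    [[24.6,-3.1,3],[0,0,60],0.1],
  ],
)

```text
clock: 12.25
tool_pos: [0.4957, 0.2492, 0.0899]
eef_rot: [0.982, 0.191, -0.0, 0.0]
contact_force: [-0.2, 0.3, -0.3]
opening: 0.903
finger_force: 0.0
```

```bash
cat >> h.py <<'E'
def frame(f,z,box=None,th=60):
    im,K,T=load(f); g=im.max(2); m=(g<th).astype(np.uint8)
    cs,_=cv2.findContours(m,cv2.RETR_LIST,cv2.CHAIN_APPROX_NONE)
    for c in cs:
        if cv2.contourArea(c)<600: continue
        x,y,w,h=cv2.boundingRect(c)
        if x<=1 or y<=1 or x+w>=511 or y+h>=383: continue
        P=np.array([world(f,u,v,z)[:2]*1000 for u,v in c[:,0]],np.float32)
        rc=cv2.minAreaRect(P)
        if 25<min(rc[1]) and max(rc[1])<70: print("rect",(x,y,w,h),rc)
E
python3 - <<'E'
from h import *
snap("wrist","w9"); st=r.get_state(); print(st["tool_pos"],st["contact_force"],st["opening"])
for z in(.007,0.):
  for th in(45,60,80): print(z,th); frame("w9",z,th=th)
print(pix("w9",[.4978,.2505,.007]),totool([.4978,.2505],0))
E
```

```text
[0.49581158 0.24933554 0.09010679] [-0.94658062  0.45175094 -0.32175088] 0.8994517321778682
0.007 45
0.007 60
rect (237, 163, 48, 45) ((497.9784240722656, 248.86483764648438), (37.15389633178711, 37.33115005493164), 23.385305404663086)
rect (229, 154, 63, 61) ((498.20440673828125, 248.84622192382812), (50.386173248291016, 49.220298767089844), 22.672330856323242)
0.007 80
rect (237, 163, 47, 45) ((497.822265625, 249.05075073242188), (36.567718505859375, 36.25212097167969), 23.422157287597656)
rect (229, 154, 64, 62) ((497.794189453125, 249.021728515625), (51.2352180480957, 50.55851364135742), 23.828102111816406)
0.0 45
0.0 60
rect (237, 163, 48, 45) ((495.91802978515625, 247.99412536621094), (38.16625213623047, 38.34834671020508), 23.385236740112305)
rect (229, 154, 63, 61) ((496.1500549316406, 247.97499084472656), (51.759098052978516, 50.56145477294922), 22.672361373901367)
0.0 80
rect (237, 163, 47, 45) ((495.7576904296875, 248.18515014648438), (37.564109802246094, 37.23992919921875), 23.422164916992188)
rect (229, 154, 64, 62) ((495.7288818359375, 248.15533447265625), (52.63131332397461, 51.93614959716797), 23.827951431274414)
(np.float64(258.69511391899505), np.float64(184.79607535811488)) (array([ 0.23, -0.03,  9.01]), 'yawY', np.float64(-67.97))
```

carry_out(
  rows=[
    [[0.15,0.1,4],[0,0,-1.4],0.1],
    [[0.15,0.1,8],[0,0,-1.4],0.1],
    [[0.15,0.1,10.5],[0,0,-1.4],0.1],
    [[0.15,0.1,11.3],[0,0,-1.4],0.1],
    [[0.15,0.1,11.5],[0,0,-1.4],0.1],
    [[0.15,0.1,11.5],[0,0,-1.4],0.1],
    [[0.15,0.1,11.5],[0,0,-1.4],0.3],
    [[0.15,0.1,11.5],[0,0,-1.4],0.4],
    [[0.15,0.1,11.5],[0,0,-1.4],0.6],
    [[0.15,0.1,11.5],[0,0,-1.4],0.6],
    [[0.15,0.1,11.5],[0,0,-1.4],0.6],
  ],
)

```text
clock: 13.4
tool_pos: [0.4978, 0.2495, -0.0243]
eef_rot: [0.979, 0.203, 0.0, -0.0]
contact_force: [0.0, -0.2, 4.9]
opening: 0.562
finger_force: 15.0
```

Run:
```python
from h import *
snap("wrist","w10"); s=r.get_state(); print(s["tool_pos"],s["contact_force"],s["finger_force"])
for f,tp,yaw in(("w5",[.5130,.3781],-19.1),("w10",s["tool_pos"][:2],None)):
    im,K,T=load(f); g=im.mean(2); m=(g>85).astype(np.uint8)
    _,lab,st,ce=cv2.connectedComponentsWithStats(m)
    u,v=263,265; l=lab[v,u]; print(f,st[l])
    c=max(cv2.findContours((lab==l).astype(np.uint8),0,1)[0],key=cv2.contourArea)
    P=np.array([world(f,a,b,.007)[:2] for a,b in c[:,0]],np.float32)*1000
    rc=cv2.minAreaRect(P); print(rc)
    th=np.radians(yaw) if yaw else np.radians(totool([0,0],0)[2])
    d=np.array(rc[0])-np.array(tp)*1000; print("tool x,y mm",d@[-np.sin(th),np.cos(th)],d@[np.cos(th),np.sin(th)],np.degrees(th))
```

```text
[ 0.49784945  0.24947968 -0.02427213] [-0.01079915  0.14669849  4.91582392] 15.000444799661636
w5 [ 226  233   74   62 4424]
((513.0648193359375, 376.699462890625), (33.58633804321289, 34.81162643432617), 70.97001647949219)
tool x,y mm -1.3022259710214374 0.519531771352858 -19.1
w10 [ 222  229   75   63 4491]
((497.9181823730469, 249.66461181640625), (33.89131546020508, 34.596717834472656), 23.372312545776367)
tool x,y mm 0.13652380710806056 -0.14242900608267997 -66.6
```

Filter B is held. Measured the same way, it sits 1.4 mm further forward in the grip than A did, so I'll correct for that. Lift and carry it to the pocket.

carry_out(
  rows=[
    [[0,0,-2],[0,0,0],0.6],
    [[0,0,-6],[0,0,0],0.6],
    [[-1,2,-10],[0,0,-8],0.6],
    [[-3,6,-12],[0,0,-16],0.6],
    [[-5,10,-12],[0,0,-24],0.6],
    [[-7,14.5,-12],[0,0,-32],0.6],
    [[-9,18.5,-12],[0,0,-40],0.6],
    [[-10.4,22,-11],[0,0,-48],0.6],
    [[-10.4,22.65,-10],[0,0,-56],0.6],
    [[-10.4,22.65,-8],[0,0,-58.6],0.6],
    [[-10.4,22.65,-6],[0,0,-58.6],0.6],
    [[-10.4,22.65,-6],[0,0,-58.6],0.6],
  ],
)

```text
clock: 14.65
tool_pos: [0.4905, -0.0002, 0.0334]
eef_rot: [0.755, 0.656, -0.002, -0.001]
contact_force: [-0.7, 0.4, 0.0]
opening: 0.561
finger_force: 15.0
```

carry_out(
  rows=[
    [[0,0,0],[0,0,0],0.6],
    [[0,0,0],[0,0,0],0.6],
    [[0,0,0],[0,0,0],0.6],
  ],
)

```text
clock: 14.95
tool_pos: [0.4927, 0.0003, 0.0361]
eef_rot: [0.755, 0.656, 0.001, 0.0]
contact_force: [-0.3, 0.2, -0.1]
opening: 0.56
finger_force: 15.0
```

Run:
```python
from h import *
snap("wrist","w11"); s=r.get_state(); print(s["tool_pos"],s["contact_force"],s["finger_force"],totool([.492,.0003],.0087))
M=R.from_quat(s["eef_rot"]);im,K,T=load("w11");g=im.mean(2).astype(np.float32)
# screws: local maxima brightness inside dark frame, row ~ as w7
for c0,c1 in((205,222),(298,312)):
    sub=g[222:236,c0:c1];w=np.clip(sub-50,0,None);yy,xx=np.mgrid[222:236,c0:c1];u,v=(w*xx).sum()/w.sum(),(w*yy).sum()/w.sum()
    print(u,v,M.inv().apply(world("w11",u,v,s["tool_pos"][2]+.0243+.007)-s["tool_pos"])*1000)
g7=load("w7")[0].mean(2)
for c0,c1 in((205,222),(298,312)):
    sub=g7[222:236,c0:c1];w=np.clip(sub-50,0,None);yy,xx=np.mgrid[222:236,c0:c1];print("w7",(w*xx).sum()/w.sum(),(w*yy).sum()/w.sum())
print(g[215:240,206:222:2].astype(int))
```

```text
[4.92616426e-01 2.38904418e-04 3.60329586e-02] [ 1.44247257 -0.3199292  -0.67229306] 14.999941438436508 (array([-0.  , -0.07,  2.73]), 'yawY', np.float64(-7.99))
209.77633968400636 225.6345598169344 [ 19.44847068 -23.72533787 -31.33057047]
304.47065943353186 223.0648225634878 [ 20.68872718  20.12809159 -31.26338214]
w7 212.37673130193906 228.20614035087718
w7 304.8253234750462 227.98844731977817
[[38 38 36 38 40 40 38 37]
 [35 41 41 39 40 41 40 41]
 [33 38 39 41 36 38 42 39]
 [39 39 38 39 40 40 39 40]
 [37 35 46 69 64 38 39 44]
 [39 37 69 92 88 47 37 39]
 [37 35 86 95 95 66 39 37]
 [37 39 87 95 98 73 37 41]
 [38 35 78 96 93 75 39 40]
 [36 37 67 93 97 59 39 38]
 [37 35 44 76 77 45 37 39]
 [46 39 33 45 51 39 40 41]
 [44 39 37 39 37 37 39 36]
 [45 37 38 38 37 38 37 37]
 [46 31 38 37 40 41 41 38]
 [52 34 40 39 41 39 42 36]
 [57 35 36 39 39 36 38 38]
 [54 38 40 40 35 37 40 31]
 [55 37 35 39 37 37 40 34]
 [57 35 33 36 39 40 42 35]
 [65 39 37 37 39 40 41 35]
 [71 34 36 40 38 41 37 37]
 [71 36 39 38 39 40 42 35]
 [70 34 36 40 39 40 37 34]
 [81 34 36 37 36 38 38 35]]
```

Run:
```python
from h import *
s=r.get_state();M=R.from_quat(s["eef_rot"])
for f,r0,r1 in(("w7",222,235),("w11",216,229)):
    g=load(f)[0].mean(2)
    for c0,c1 in((207,219),(298,312)):
        sub=g[r0:r1,c0:c1];w=(sub>62)*(sub-50.);yy,xx=np.mgrid[r0:r1,c0:c1];u,v=(w*xx).sum()/w.sum(),(w*yy).sum()/w.sum()
        print(f,u,v,(w>0).sum(), M.inv().apply(world("w11",u,v,s["tool_pos"][2]+(.0253 if f=="w7" else .0243)+.007)-s["tool_pos"])*1000)
print(load("w11")[0].mean(2)[216:230,298:313].astype(int))
# wall in w11 : column profiles
im=load("w11")[0].mean(2);print(im[165:218,212].astype(int).tolist(),im[165:218,306].astype(int).tolist())
im=load("w7")[0].mean(2);print(im[175:222,306].astype(int).tolist())
```

```text
w7 212.68492817141467 228.06671536401265 41 [ 18.67432219 -22.28179827 -32.32859563]
w7 304.90753004660286 228.05052734854056 38 [ 18.62436452  20.29109157 -32.2637318 ]
w11 212.8227386648439 222.14718614718615 41 [ 21.20805222 -22.23348942 -31.32778825]
w11 304.2662002945508 221.97312223858617 43 [ 21.23893531  20.00998698 -31.26340304]
[[ 48  50  45  50  46  42  43  41  39  42  41  44  40  38  42]
 [ 47  49  53  50  45  38  38  39  38  39  39  39  39  37  42]
 [ 48  48  49  49  44  36  41  43  41  39  40  40  38  38  40]
 [ 45  49  50  47  51  52  65  73  72  50  34  38  42  40  45]
 [ 49  47  46  56 108 112  94  95  92  73  50  37  36  36  48]
 [ 49  50  50  78 148 141  97  93  96  91  67  46  37  37  50]
 [ 49  48  46  89 131 121  96  91  96  98  76  44  37  36  47]
 [ 44  43  42  74  94  95  95  96  95  98  73  43  38  37  53]
 [ 37  40  39  47  72  90  96  96  98  89  61  37  35  32  57]
 [ 42  44  40  38  51  66  77  79  73  60  42  39  36  35  60]
 [ 40  39  37  41  38  43  45  49  45  40  37  34  37  37  59]
 [ 39  41  42  39  40  40  38  38  39  37  38  39  36  37  61]
 [ 39  42  40  37  40  38  38  40  42  37  40  37  38  36  72]
 [ 40  40  40  39  41  38  43  39  41  42  34  40  36  40  77]]
[148, 147, 147, 147, 146, 145, 144, 145, 147, 144, 146, 144, 143, 144, 144, 127, 103, 96, 98, 157, 212, 235, 233, 230, 229, 212, 143, 82, 79, 83, 81, 84, 81, 79, 79, 79, 81, 81, 81, 77, 77, 78, 79, 80, 72, 52, 40, 36, 40, 42, 38, 39, 41] [153, 153, 154, 152, 151, 150, 154, 151, 152, 152, 153, 152, 151, 150, 152, 133, 108, 97, 101, 136, 210, 243, 243, 236, 233, 170, 94, 82, 80, 83, 86, 86, 82, 82, 79, 78, 76, 77, 74, 77, 77, 74, 76, 78, 70, 52, 40, 36, 41, 38, 43, 39, 38]
[146, 149, 149, 148, 149, 147, 149, 148, 140, 118, 100, 102, 106, 111, 177, 234, 241, 238, 235, 231, 196, 124, 78, 73, 76, 74, 75, 74, 74, 76, 75, 75, 77, 73, 74, 75, 74, 73, 75, 75, 57, 42, 37, 37, 40, 39, 41]
```

Run:
```python
from h import *
s=r.get_state();M=R.from_quat(s["eef_rot"])
W=lambda u,v,z:M.inv().apply(world("w11",u,v,z)-s["tool_pos"])*1000
print(W(212,191.1,.036),W(306,190.2,.036),"outer",W(212,184.2,.036),W(306,184.3,.036))
g=load("w11")[0].mean(2);print(g[187,192:325].astype(int).tolist())
print("pocket by A placing, tool",totool([.4922-.0004-.0007,.0017-.0030],.0087))
```

```text
[ 2.57839651e+01 -2.65467068e+01 -4.20459688e-05] [26.2387841  24.71554099  0.07820974] outer [ 2.97277730e+01 -2.63651275e+01  1.37492250e-03] [29.60973543 24.56576879  0.07895612]
[123, 120, 121, 117, 120, 118, 118, 118, 116, 117, 165, 214, 227, 229, 233, 237, 229, 167, 161, 224, 233, 232, 232, 233, 232, 232, 234, 234, 234, 236, 235, 236, 238, 238, 238, 239, 241, 244, 236, 175, 125, 136, 146, 145, 145, 147, 145, 128, 132, 143, 146, 143, 148, 146, 143, 145, 143, 143, 145, 144, 143, 142, 146, 145, 144, 144, 144, 144, 145, 144, 146, 145, 142, 143, 143, 143, 142, 145, 143, 144, 142, 144, 145, 146, 145, 147, 147, 147, 149, 149, 119, 76, 73, 82, 154, 224, 239, 240, 239, 242, 240, 239, 239, 239, 241, 240, 241, 242, 242, 242, 243, 242, 242, 245, 243, 199, 162, 207, 233, 236, 237, 241, 236, 174, 111, 121, 213, 246, 240, 238, 237, 238, 241]
pocket by A placing, tool (array([-0.17, -0.13,  2.73]), 'yawY', np.float64(-7.99))
```

The pocket and filter B are aligned to within about 1 mm. I'll apply a small correction and lower.

carry_out(
  rows=[
    [[-0.07,0,1],[0,0,0],0.6],
    [[-0.07,0,1.8],[0,0,0],0.6],
    [[-0.07,0,2.2],[0,0,0],0.6],
    [[-0.07,0,2.4],[0,0,0],0.6],
    [[-0.07,0,2.5],[0,0,0],0.6],
    [[-0.07,0,2.5],[0,0,0],0.6],
  ],
)

```text
clock: 15.6
tool_pos: [0.4919, -0.0005, 0.0101]
eef_rot: [0.755, 0.656, -0.0, -0.0]
contact_force: [-0.9, 0.9, -0.3]
opening: 0.563
finger_force: 15.0
```

carry_out(
  rows=[
    [[0,0,0.1],[0,0,0],0.6],
    [[0,0,0.2],[0,0,0],0.6],
    [[0,0,0.2],[0,0,0],0.6],
  ],
)

```text
clock: 15.9
tool_pos: [0.4922, -0.0006, 0.0087]
eef_rot: [0.755, 0.656, 0.0, 0.0]
contact_force: [-0.9, 0.6, 3.3]
opening: 0.564
finger_force: 15.0
```

carry_out(
  rows=[
    [[0,0,0],[0,0,0],0.4],
    [[0,0,0],[0,0,0],0.25],
    [[0,0,0],[0,0,0],0.15],
    [[0,0,0],[0,0,0],0.15],
    [[0,0,-2],[0,0,0],0.15],
    [[0,0,-6],[0,0,0],0.15],
    [[0,0,-10],[0,0,0],0.15],
    [[0,0,-10],[0,0,0],0.15],
    [[0,0,-10],[0,0,0],0.15],
  ],
)

```text
clock: 16.8
tool_pos: [0.4924, -0.0007, 0.1088]
eef_rot: [0.755, 0.656, 0.001, 0.001]
contact_force: [-0.2, -0.5, -0.3]
opening: 0.85
finger_force: 0.0
```

Run:
```python
from h import *
snap("wrist","w12"); snap("scene","c12"); s=r.get_state(); print(s["clock"],s["tool_pos"],s["contact_force"],s["opening"])
c=np.zeros((600,800,3),np.uint8)
c[:600,:500]=cv2.resize(cv2.imread("pics/w12.png")[30:270,160:360],(500,600),interpolation=cv2.INTER_CUBIC) #2.5
u,v=pix("c12",[.4915,-.001,.04]);u,v=int(u),int(v);c[:300,500:]=cv2.resize(cv2.imread("pics/c12.png")[v-25:v+25,u-25:u+25],(300,300),interpolation=cv2.INTER_CUBIC)
cv2.imwrite("pics/c12v.png",c)
```

```text
16.9 [ 0.49114649 -0.00074896  0.10730491] [-0.84722827 -0.64820659 -0.84421284] 0.8490454771036477
```

View pics/c12v.png

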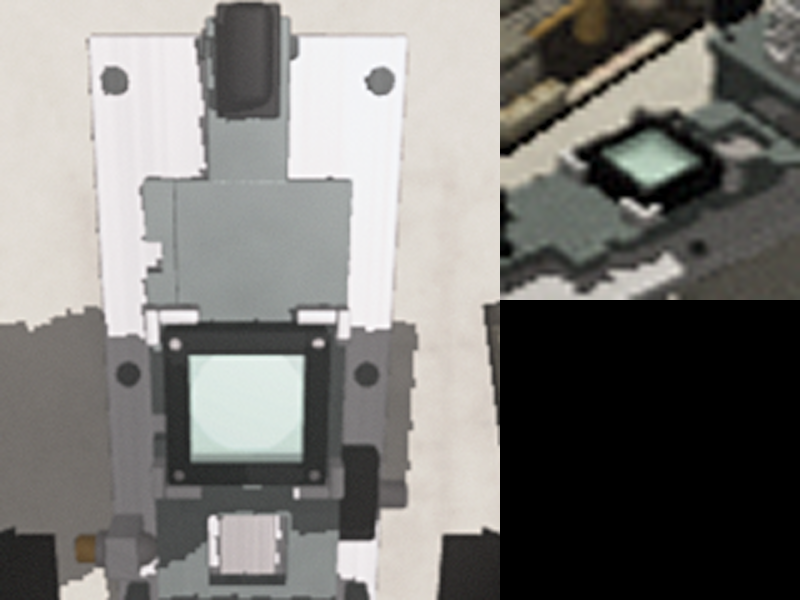

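Both filters lie flat and square in the pocket, with the frame at (165–330, 325–485) between the four corner walls. The grip is at (247,60). Next I'll go over the grip and lower around it.

carry_out(
  rows=[
    [[4,0.05,0],[0,0,0],0.5],
    [[8,0.05,0],[0,0,0],0.5],
    [[9.97,0.05,1],[0,0,0],0.5],
    [[9.97,0.05,3],[0,0,0],0.5],
    [[9.97,0.05,3],[0,0,0],0.5],
    [[9.97,0.05,3],[0,0,0],0.5],
  ],
)

```text
clock: 17.5
tool_pos: [0.5051, 0.0973, 0.0771]
eef_rot: [0.755, 0.656, -0.002, -0.0]
contact_force: [0.5, -0.2, -0.1]
opening: 0.503
finger_force: 0.0
```

Run:
```python
from h import *
snap("wrist","w13"); s=r.get_state(); print(s["tool_pos"],s["contact_force"],s["opening"])
M=R.from_quat(s["eef_rot"]); print(M.as_euler("xyz",degrees=True)[2])
# contour of dark block near expected place, projected at top height
g=load("w13")[0].mean(2); u,v=pix("w13",[.5052,.098,.06]); print(u,v)
u,v=int(u),int(v); print(g[v-45:v+46:3,u-36:u+37:4].astype(int))
```

```text
[0.50581242 0.09715881 0.07779693] [-0.15457548 -0.15335636  0.01505357] 0.4992081987161534
81.94735066398107
260.56579276680844 220.56063953937579
[[108 106 103 106 104 103 104 157 107 107 108 109 108 109 108 103 107 104
  105]
 [109 105 107 106 107 108 108 107 108 108 108 110 107 108 110 108 107 106
  106]
 [ 88  90  87  86  87  86  86  75  75  73  72  75  76  90  88  89  86  88
   88]
 [110 108 108 106 105  78  49  49  46  47  42  43  45  61 107 106 111 106
  110]
 [109 107 109 104  95  65  51  39  42  41  44  44  44  74  52 105 109 109
  107]
 [110 107 105 106  90  58  49  41  39  40  40  41  40  71  53 105 108 109
  105]
 [106 107 109 106  98  64  55  37  40  37  38  39  42  68  61 105 107 107
  105]
 [107 107 106 105 104  88  56  35  35  43  37  36  36  66 109 103 106 108
  176]
 [106 104 107 102 102  84  54  36  37  37  34  32  34  67 108 104 107 105
  138]
 [106 104 108 104 101  84  53  35  38  39  38  33  34  65 107 104 106 106
  103]
 [108 102 105 104 103  86  53  31  37  34  33  30  33  63 107 102 106 103
  104]
 [105 102 106 104 101  86  53  31  34  37  38  32  31  64 107
[... 859 characters left out ...]
  65  64  64  62  63  67  61  58  57  57  56
   59]
 [ 67  64  64  66  63  65  67  63  65  62  64  65  64  66  65  66  61  67
   67]
 [ 67  65  65  65  66  66  62  64  63  66  63  66  63  65  66  65  64  66
   65]
 [ 67  70  63  66  68  64  64  59 107 107  98  67  67  64  63  65  65  63
   67]
 [ 68  66  62  66  62  65  64 108 121 120 113  66  67  66  66  63  65  66
   66]
 [ 65  67  61  63  66  65  62 114 124 123 123  64  66  68  63  65  67  66
   68]
 [ 64  67  62  65  65  63 126 122 121 122 121  97  63  89 109 121  65  66
  110]
 [ 67  66  59  69  64 124 123 121 123 124 125 125 126 126 126 125 126 126
  124]
 [103  66  60  63 104 122 122 123 125 124 125 123 124 122 124 123 124 122
  123]]
```

carry_out(
  rows=[
    [[0,0.03,3],[0,0,0],0.5],
    [[0,0.03,5.5],[0,0,0],0.5],
    [[0,0.03,7],[0,0,0],0.5],
    [[0,0.03,7.4],[0,0,0],0.5],
    [[0,0.03,7.4],[0,0,0],0.5],
    [[0,0.03,7.4],[0,0,0],0.7],
    [[0,0.03,7.4],[0,0,0],0.8],
    [[0,0.03,7.4],[0,0,0],0.95],
    [[0,0.03,7.4],[0,0,0],0.95],
    [[0,0.03,7.4],[0,0,0],0.95],
  ],
  newtons=30,
)

```text
clock: 18.55
tool_pos: [0.5065, 0.0981, 0.0046]
eef_rot: [0.755, 0.656, 0.0, -0.0]
contact_force: [-1.4, 0.1, 4.2]
opening: 0.133
finger_force: 30.0
```

The grip is held: the opening is 11.7 mm for the 12 mm block. I'll slide it towards the lamp, past the first notch.

carry_out(
  rows=[
    [[-0.3,0,0],[0,0,0],0.95],
    [[-0.9,0,0],[0,0,0],0.95],
    [[-1.6,0,0],[0,0,0],0.95],
    [[-2.4,0,0],[0,0,0],0.95],
    [[-3.2,0,0],[0,0,0],0.95],
    [[-4.0,0,0],[0,0,0],0.95],
    [[-4.5,0,0],[0,0,0],0.95],
    [[-5,0,0],[0,0,0],0.95],
    [[-5.6,0,0],[0,0,0],0.95],
    [[-6.2,0,0],[0,0,0],0.95],
    [[-6.6,0,0],[0,0,0],0.95],
    [[-6.8,0,0],[0,0,0],0.95],
  ],
  newtons=35,
)

```text
clock: 19.75
tool_pos: [0.4972, 0.0322, 0.0046]
eef_rot: [0.754, 0.657, 0.001, -0.001]
contact_force: [-1.5, 5.7, 5.8]
opening: 0.132
finger_force: 35.0
```

carry_out(
  rows=[
    [[-0.6,0,0],[0,0,0],0.95],
    [[-1.3,0,0],[0,0,0],0.95],
    [[-1.9,0,0],[0,0,0],0.95],
    [[-2.3,0,0],[0,0,0],0.95],
    [[-2.5,0,0],[0,0,0],0.95],
    [[-2.6,0,0],[0,0,0],0.95],
    [[-2.6,0,0],[0,0,0],0.95],
  ],
)

```text
clock: 20.45
tool_pos: [0.4935, 0.0059, 0.0046]
eef_rot: [0.754, 0.656, 0.001, -0.0]
contact_force: [-1.9, 3.1, 6.4]
opening: 0.135
finger_force: 35.0
```

Run:
```python
from h import *
s=r.get_state(); a=np.array([.1378,.9905]); print(s["tool_pos"],s["contact_force"],s["contact_force"][:2]@a,(np.array([.5065,.0981])-s["tool_pos"][:2])@a)
```

```text
[0.49346539 0.00591985 0.00459466] [-1.91611501  3.0550341   6.41782758] 2.761970626181762 0.09310060579162258
```

Travel is 93 mm with plain drag only. Now small steps, feeling for the second notch.

carry_out(
  rows=[
    [[-0.15,0,0],[0,0,0],0.95],
    [[-0.3,0,0],[0,0,0],0.95],
    [[-0.3,0,0],[0,0,0],0.95],
  ],
)

```text
clock: 20.75
tool_pos: [0.4929, 0.0026, 0.0046]
eef_rot: [0.754, 0.656, 0.0, -0.0]
contact_force: [-1.5, 2.0, 6.1]
opening: 0.13
finger_force: 35.0
```

carry_out(
  rows=[
    [[-0.1,0,0],[0,0,0],0.95],
    [[-0.1,0,0],[0,0,0],0.95],
  ],
)

```text
clock: 20.95
tool_pos: [0.4928, 0.0013, 0.0046]
eef_rot: [0.755, 0.656, 0.0, -0.0]
contact_force: [-0.9, 2.1, 6.2]
opening: 0.136
finger_force: 35.0
```

carry_out(
  rows=[
    [[-0.1,0,0],[0,0,0],0.95],
    [[-0.1,0,0],[0,0,0],0.95],
  ],
)

```text
clock: 21.15
tool_pos: [0.4925, -0.0005, 0.0046]
eef_rot: [0.755, 0.656, -0.0, 0.0]
contact_force: [-1.1, 0.0, 5.9]
opening: 0.13
finger_force: 35.0
```

carry_out(
  rows=[
    [[-0.1,0,0],[0,0,0],0.95],
    [[-0.1,0,0],[0,0,0],0.95],
  ],
)

```text
clock: 21.35
tool_pos: [0.4922, -0.002, 0.0046]
eef_rot: [0.755, 0.656, -0.001, 0.0]
contact_force: [-1.7, 0.6, 5.6]
opening: 0.132
finger_force: 35.0
```

carry_out(
  rows=[
    [[-0.1,0,0],[0,0,0],0.95],
    [[-0.1,0,0],[0,0,0],0.95],
  ],
)

```text
clock: 21.55
tool_pos: [0.4922, -0.0022, 0.0046]
eef_rot: [0.755, 0.656, -0.0, -0.0]
contact_force: [-0.2, 0.6, 5.8]
opening: 0.13
finger_force: 35.0
```

carry_out(
  rows=[
    [[-0.1,0,0],[0,0,0],0.95],
    [[-0.1,0,0],[0,0,0],0.95],
  ],
)

```text
clock: 21.75
tool_pos: [0.4922, -0.0024, 0.0046]
eef_rot: [0.755, 0.656, 0.0, -0.0]
contact_force: [-1.8, 2.6, 5.6]
opening: 0.132
finger_force: 35.0
```

Run:
```python
from h import *
snap("wrist","w14")
s=r.get_state(); a=np.array([.1378,.9905]); print(s["tool_pos"],s["contact_force"],s["contact_force"][:2]@a,(np.array([.5065,.0981])-s["tool_pos"][:2])@a)
```

```text
[ 0.49218741 -0.00243357  0.00457851] [-2.50436092  2.26658384  6.69660111] 1.899950357807884 0.10155077371160773
```

The slide has stopped advancing at 101.5 mm of travel (q ≈ 0.115), so the ball is in the second notch. I'll relax the push.

carry_out(
  rows=[
    [[0.08,0,0],[0,0,0],0.95],
    [[0.12,0,0],[0,0,0],0.95],
    [[0.12,0,0],[0,0,0],0.95],
    [[0.12,0,0],[0,0,0],0.95],
    [[0.12,0,0],[0,0,0],0.95],
  ],
)

```text
clock: 22.3
tool_pos: [0.4922, -0.0023, 0.0046]
eef_rot: [0.755, 0.656, -0.0, 0.0]
contact_force: [-0.9, -0.0, 6.2]
opening: 0.133
finger_force: 35.0
```

Run:
```python
from h import *
snap("wrist","w15")
a=np.array([.1378,.9905])
for i in range(3):
    r.snapshot("side"); s=r.get_state(); print(s["clock"],s["tool_pos"],s["contact_force"][:2]@a,(np.array([.5065,.0981])-s["tool_pos"][:2])@a,s["finger_force"])
```

```text
22.4 [ 0.49218489 -0.00230405  0.00457097] 0.9919641401836451 0.10142283771303853 35.00042770989239
22.45 [ 0.49219123 -0.00232528  0.00456935] 0.5801571592869207 0.10144299073954734 35.0003414042294
22.5 [ 0.49220354 -0.00235627  0.00458046] 0.595336588157122 0.10147199063492085 35.00035174190998
```

```bash
python3 -c "
from plant import r
print(r.finish_job())"
```

```text
the job is handed in; nothing more can be done
None
```

Both filters are stacked flat in the pocket, the slide is at rest in the second notch (about 0.115 m), and the gripper is still holding the grip; the job was handed in at 22.5 s on the clock.

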